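Put the washed tea things away

TASK

Put the washed tea things away: nest the two loose big cups on the big cup that stands on its cork mat and the two loose small cups on the small cup that stands on its cork mat, all mouth down, pushed fully home, with the stacks left on their mats. Lay the spoon flat, bowl up, in the wooden cutlery tray. Leave the sugar jar and the water bottle alone.

Things in the scene. Friction and masses are not known exactly. Their poses are not given: they have to be found in the camera images.
- big_stack: the big cup that stands on a round cork mat (mat 110 mm across, 4 mm thick, fixed): the foot of the big stack. Loose, and of the size and form of the loose big cups, origin too (so it reads 4 mm high).
- small_stack: the small cup that stands on the other round cork mat (110 mm across, 4 mm thick, fixed): the foot of the small stack. Loose, and of the size and form of the loose small cups, origin too (so it reads 4 mm high).
- big_a: loose big cup on the bare table: steel, mouth down, 92 mm high. Mouth 78 mm across (81 over its bead), tapering to 56 mm at a shoulder 66 mm up; above it a straight round foot, 48 mm across, 26 mm high: grip there. A step inside makes each nested big cup stand 28 mm above the one under it (side play up to 4 mm). 0.1 kg. Origin: mouth centre, at its bottom edge; z up; yaw means nothing.
- big_b: second loose big cup, on the bare table, the same as big_a.
- small_a: loose small cup on the bare table: steel, mouth down, 68 mm high. Mouth 62 mm across (65 over its bead), tapering to 45 mm at a shoulder 48 mm up; above it a straight round foot, 36 mm across, 20 mm high: grip there. A step inside makes each nested small cup stand 22 mm above the one under it (side play up to 4 mm). 0.06 kg. Origin: mouth centre, at its bottom edge; z up; yaw means nothing.
- small_b: second loose small cup, on the bare table, the same as small_a.
- spoon: steel spoon lying bowl up, 164 mm long, 0.05 kg. Origin: below its centre of mass, level with its underside; x along the spoon towards the bowl, z up. Handle end at x = -94 mm; bowl from +22 to +70 mm, 34 mm wide. At the origin the handle is 10 mm wide, its underside 10 mm and its top 15 mm above the table: grip there, fingers closing along y.
- tray: open wooden cutlery tray, fixed, 210 x 94 mm outside, 30 mm high, walls and floor 5 mm thick (inside 200 x 84 mm, 25 mm deep). Origin: centre of its underside; x along its length, z up.
- jar: white sugar jar with a steel lid, 72 mm across, 85 mm high, at the far side of the table; not to be touched. Origin: centre of its underside.
- bottle: clear glass water bottle with a black cap, 66 mm across, 210 mm high, at the right side of the table; not to be touched. Origin: centre of its underside.
Things that resemble listed ones, but are neither listed nor needed, are in the scene too. Leave any red look-alike of the big_b alone.

How it is judged:
At the end, for the whole second after the job is handed in: Cups nested mouth down on the matching cup on its mat: within 12 mm sideways and 0.12 rad of upright, home to 5 mm (pitch 28 mm big, 22 mm small); the two lowest cups moved under 25 mm. Spoon flat (0.2 rad), bowl up, on the tray floor. All released and at rest (distance of each of big_stack, small_stack from where it was at the start of the episode below 0.025 m and angle between each of big_stack, big_a, big_b, small_stack, small_a, small_b's own z axis and vertical below 0.12 rad and linear speed of each of big_stack, big_a, big_b, small_stack, small_a, small_b, spoon below 0.02 m/s and horizontal distance between each of big_a, big_b and big_stack below 0.012 m and z of big_a in the frame of big_stack between 0.02 and 0.062 m and z of big_b in the frame of big_stack between 0.02 and 0.062 m and horizontal distance between each of small_a, small_b and small_stack below 0.012 m and z of small_a in the frame of small_stack between 0.015 and 0.049 m and z of small_b in the frame of small_stack between 0.015 and 0.049 m and x of spoon in the frame of tray between -0.045 and 0.045 m and y of spoon in the frame of tray between -0.042 and 0.042 m and z of spoon in the frame of tray below 0.014 m and angle between spoon's own z axis and vertical below 0.2 rad); the robot touches nothing.
It fails at once if the sugar jar is pushed away (more than 20 mm) (distance of jar from where it was at the start of the episode above 0.02 m).
It fails at once if the water bottle is pushed away (more than 20 mm) (distance of bottle from where it was at the start of the episode above 0.02 m).
It also fails if it takes over 128 s, if anything falls off the work surface, if the arm or the gripper's body presses on something with over 40 N, if the wrist force passes 120 N, or if a joint passes its speed limit or range.

ROBOT

A 7-joint arm with a two-finger parallel gripper is mounted at the origin on the work surface. World frame = base frame: x ahead of the robot, y to its left, z up, the work surface at z = 0. Lengths are in m, angles in rad, forces in N, time in s.
With the tool pointing down it reaches from about 0.4 to 0.875 m from the base axis. Payload 19.3 kg.
Tool frame: the origin (TCP) lies midway between the tips of the shut fingers; the grasp point (between the pads) lies 19 mm behind it; z points along the fingers, y is the line along which they close (so a half turn about z gives the same grasp; the last joint's range is limited). The gripper opens to 85 mm and grips with 20 to 120 N. Pads are 22 mm wide; open, the fingers measure 114 mm over their backs; the gripper's body (76 mm by 85 mm) begins 54 mm behind the grasp point. The pads swing forward as they close: fully open they stand 13 mm farther back than shut.
Start: joints at [1.186, 0.521, -0.036, 1.599, 0.021, 1.021, -0.113], TCP at [0.193, -0.594, 0.231] pointing down, gripper open.
Joint ranges: [-2.91, 2.91], [-0.3, 2.13], [-1.5, 1.42], [0.17, 2.43], [-1.26, 4.41], [0.16, 1.93], [-2.52, 2.52]. Speed limits (rad/s): [1.89, 1.89, 2.39, 2.39, 3.01, 3.01, 3.01].

INTERFACE

Orientations are given as a rotation vector (axis times angle).
In Python, from cell import manip gives the robot as it stands.
- The arm moves only by the shell command python3 -m handwheel 'ROWS'. ROWS is JSON, a list of rows, each a list of 5 numbers: the opening, from 0 (shut) to 1 (fully open), then the shift along the tool's x, y, z in units of 30 cm (1.0 is 30 cm), then the turn about the tool's z in units of 360 degrees (1.0 is 360 degrees). A call has 1 to 10 rows; each row is the pose to reach, as a shift and turn from the pose commanded when the call began, along the tool's axes at that moment, turning the shorter way round; what a row does not reach only later rows make up. A row lasts 1/10 s, in which the tool goes at most 50 mm and 8.59 degrees, less where a joint would pass 70% of its speed; a pose out of reach is approached as far as the arm can. A call with a number of a shift or a turn outside -1 to 1 is refused whole. A call with a gripper value outside its range is refused whole. The fingers move at their own pace and stop on an object; the grip force is fixed at half the most. Time passes only in rows, so rows that repeat a pose let the fingers close. It gives the time, the measured TCP pose, the force, the opening and the grip force at its end, in the units of the state.
- manip.get_state(): the state, without advancing time (a new reading comes with each control period).
- manip.camera(name): name is "scene" or "top" or "wrist"; returns the picture (480x640x3 uint8, blue, green, red); there is no depth.
- manip.camera_params(name): a dict with "intrinsics" (3x3 intrinsics, pixels), "rvec" (rotation vector, rad) and "tvec" (3), from world to camera coordinates, as OpenCV has them; the wrist camera has in their place "T_tool_cam" (4x4, takes a point from camera to tool coordinates, whose origin is the TCP and whose axes are the flange's). Camera axes: x right, y down, z forward; pixel columns grow to the right and rows downward; lengths in m; the calibration is good to about 2 mm. The wrist camera is an equidistant fisheye: a pixel r from the principal point sees the ray r / f radians off the axis. A picture is of the moment at which its call begins: read the wrist's pose just before it. camera_params takes no time and is no camera call.
- manip.hand_in(): hands the job in; it is judged then, once.
The state is a dict: "time": time; "joint_positions": joint angles; "qvel": joint speeds; "tau": joint torques, N m; "eef_pos": TCP position; "ee_rot": TCP orientation; "contact_force": force on the tool from outside, world axes, zero at the start; "moment": the same for the moment, N m; "gripper_width": opening from 0.0 (shut) to 1.0 (fully open); "gripper_force": force on a finger pad.
Only numpy, scipy, OpenCV 4.12 (cv2) and the standard library are available. Lean on these libraries where they do the work, as an engineer would, in place of code of your own. Each camera call takes 0.05 s, during which the arm holds its last target. There are 200 camera calls.

## Working session

There is one attempt and no reset: what is moved stays moved. The work goes in short steps, Python scripts to look and compute and a shell command to move; the robot and the scene stay as the last step left them, time stands still between calls to the robot, and variables do not carry over. Pictures are saved under pics/ and viewed, at most 14 in all, crops included, and the job is handed in when it is done.

```bash
mkdir -p pics
python3 - <<'E'
from cell import manip
import cv2
s=manip.get_state()
print({k:s[k] for k in('time','eef_pos','ee_rot','gripper_width','contact_force')})
for n in('scene','top'):
    cv2.imwrite(f'pics/{n}0.png',manip.camera(n)); print(n,manip.camera_params(n))
print(manip.camera_params('wrist'))
E
```

```text
{'time': 0.0, 'eef_pos': array([ 0.19339046, -0.59395658,  0.23072089]), 'ee_rot': array([-3.10161131e+00, -4.92283761e-01,  3.92140136e-04]), 'gripper_width': 1.0018999622389966, 'contact_force': array([-0.20037111,  0.54907639,  0.20475698])}
scene {'intrinsics': array([[461.82798765,   0.        , 315.35842535],
       [  0.        , 461.82798765, 237.61426661],
       [  0.        ,   0.        ,   1.        ]]), 'rvec': array([ 2.30949265,  1.27819657, -0.37713571]), 'tvec': array([-0.1927952 , -0.39349664,  1.62787703])}
top {'intrinsics': array([[600.75663365,   0.        , 325.99761763],
       [  0.        , 600.75663365, 228.70947334],
       [  0.        ,   0.        ,   1.        ]]), 'rvec': array([ 2.08494408, -2.14828197,  0.16973014]), 'tvec': array([-0.08006528,  0.530142  ,  1.27681899])}
{'intrinsics': array([[371.64829954,   0.        , 324.20968126],
       [  0.        , 371.64829954, 240.05044335],
       [  0.        ,   0.        ,   1.        ]]), 'T_tool_cam': array([[ 5.95573051e-04, -9.46648615e-01, -3.22267040e-01,
         8.31116905e-02],
       [ 9.99999381e-01,  8.66660863e-04, -6.97715232e-04,
         2.80595094e-06],
       [ 9.39787389e-04, -3.22266425e-01,  9.46648545e-01,
        -1.42262042e-01],
       [ 0.00000000e+00,  0.00000000e+00,  0.00000000e+00,
         1.00000000e+00]])}
```

View pics/top0.png

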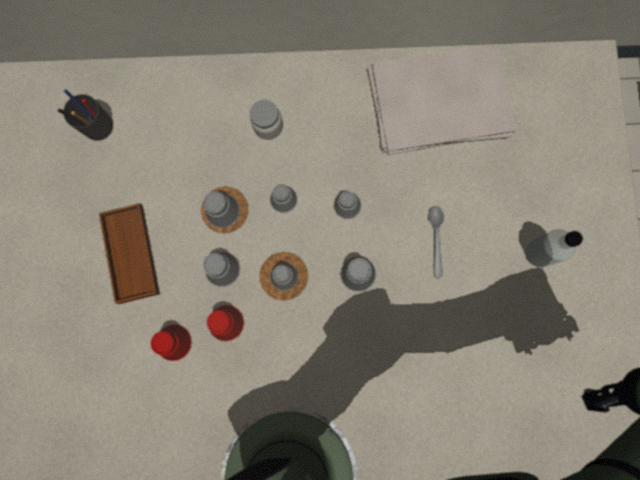

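View pics/scene0.png

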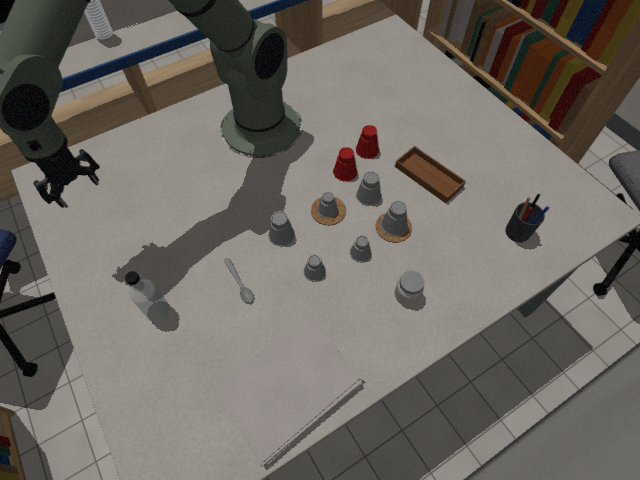

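The top view shows the big foot cup at about (218,207) and the small one at (284,275). The loose big cups are at (220,266) and (358,271), and the loose small ones at (283,197) and (347,203). The spoon is at (436,240), the tray at (130,253), and the red look-alikes at (225,322) and (170,342). I'll enlarge both views.

Run:
```python
import cv2
t=cv2.imread('pics/top0.png')
cv2.imwrite('pics/top_l.png',cv2.resize(t[170:320,190:390],None,fx=4,fy=4,interpolation=cv2.INTER_CUBIC))
a=cv2.resize(t[190:310,90:170],None,fx=4,fy=4,interpolation=cv2.INTER_CUBIC)
b=cv2.resize(t[190:310,400:480],None,fx=4,fy=4,interpolation=cv2.INTER_CUBIC)
cv2.imwrite('pics/top_ts.png',cv2.hconcat([a,b]))
```

```text
(no output)
```

View pics/top_l.png

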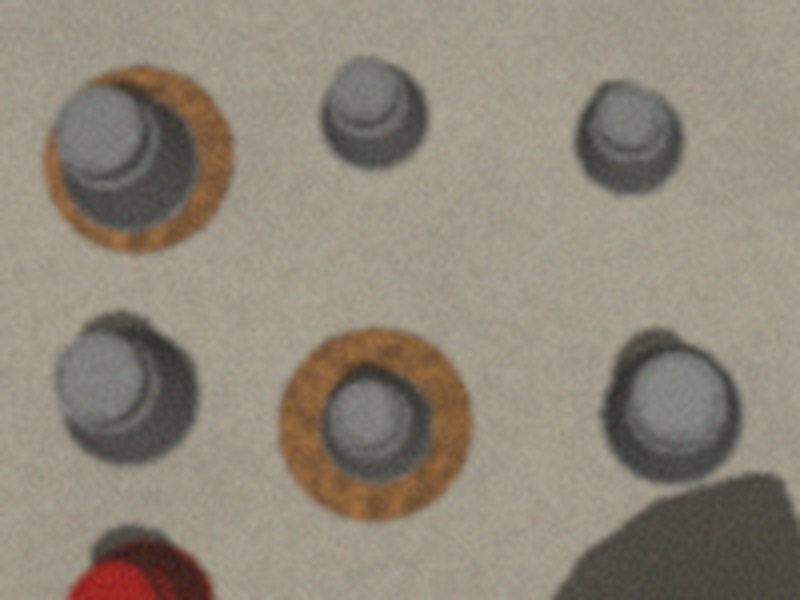

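View pics/top_ts.png

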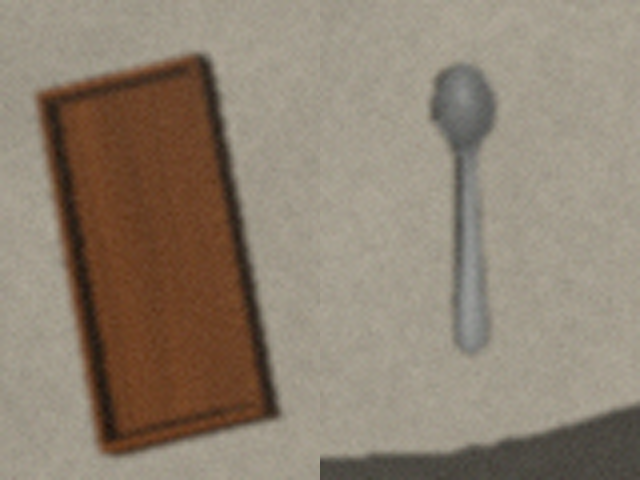

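The crop shows the foot tops and beads of all six cups (four-fold pixels), the tray's outer corners at (38,93), (207,55), (277,412) and (107,455), and the spoon from (463,63) to (471,354). Next I'll turn these into positions.

```bash
cat > h.py <<'E'
import numpy as np, cv2
from cell import manip
from scipy.spatial.transform import Rotation as R
def ray(n,px,z):
    c=manip.camera_params(n); M=cv2.Rodrigues(c['rvec'])[0]; C=-M.T@c['tvec']
    d=M.T@np.linalg.inv(c['intrinsics'])@[*px,1.]
    return (C+d*(z-C[2])/d[2]).round(4)
def proj(n,p):
    c=manip.camera_params(n); return cv2.projectPoints(np.array([p],float),c['rvec'],c['tvec'],c['intrinsics'],None)[0].ravel().round(1)
def st():
    s=manip.get_state(); return round(s['time'],2),s['eef_pos'].round(4),R.from_rotvec(s['ee_rot'])
def go(x,y,z,yaw=None):
    """shift in tool axes in row units from the present pose; yaw=desired direction of closing line (rad)"""
    t,p,r=st(); d=r.inv().apply(np.array([x,y,z])-p)/0.3
    o=''
    if yaw is not None:
        v=r.inv().apply([np.cos(yaw),np.sin(yaw),0]); a=np.arctan2(-v[0],v[1]); a=(a+np.pi/2)%np.pi-np.pi/2; o=f' turn {a/2/np.pi:.4f}'
    print(t,p,'d',d.round(4),o,'tilt',r.as_matrix()[:,2].round(4))
E
python3 - <<'E'
from h import *
f=lambda u,v:((u+.5)/4-.5+190,(v+.5)/4-.5+170)
g=lambda u,v,o:((u+.5)/4-.5+o,(v+.5)/4-.5+190)
for n,a,z,b,zb in [('bs',(100,129),.096,(128,161),.006),('ba',(101,378),.092,(130,396),.002),('bb',(678,402),.092,(672,412),.002),
 ('ss',(368,411),.072,(376,429),.006),('s1',(367,91),.068,(375,114),.002),('s2',(628,116),.068,(630,140),.002)]:
    A=ray('top',f(*a),z);B=ray('top',f(*b),zb);print(n,A,B,proj('scene',A))
for c in [(38,93),(207,55),(277,412),(107,455)]: A=ray('top',g(*c,90),.03);print('tray',A,proj('scene',A))
for c,z in [((143,63),.012),((151,354),.008),((147,220),.013)]: A=ray('top',g(*c,400),z);print('spoon',A,proj('scene',A))
for c,z in [((573,239),.21),((265,112),.085)]:print(ray('top',c,z))
for c in [(219,321),(164,342)]:print('red',ray('top',c,.092))
go(.5,-.3,.23,0)
E
```

```text
bs [0.5848 0.1408 0.096 ] [0.5867 0.1433 0.006 ] [397.4 207.2]
ba [0.4507 0.1403 0.092 ] [0.4516 0.1424 0.002 ] [369.8 177.1]
bb [ 0.4287 -0.1638  0.092 ] [ 0.4332 -0.1633  0.002 ] [277.8 217. ]
ss [0.4312 0.0011 0.072 ] [0.4283 0.003  0.006 ] [327.1 196.8]
s1 [ 6.079e-01 -5.000e-04  6.800e-02] [0.6106 0.0012 0.002 ] [360.6 240.7]
s2 [ 0.5891 -0.1432  0.068 ] [ 0.5904 -0.1451  0.002 ] [313.9 259.5]
tray [0.5836 0.417  0.03  ] [464.7 180.7]
tray [0.6025 0.3213 0.03  ] [445.  197.9]
tray [0.3993 0.2768 0.03  ] [393.3 161.1]
tray [0.3784 0.3704 0.03  ] [412.2 145.5]
spoon [ 0.5798 -0.3449  0.012 ] [249.7 301.4]
spoon [ 0.4149 -0.34    0.008 ] [225.1 256.7]
spoon [ 0.4896 -0.3415  0.013 ] [235.9 275.7]
[ 0.4626 -0.5684  0.21  ]
[0.7887 0.0317 0.085 ]
red [0.3315 0.131  0.092 ]
red [0.2917 0.2451 0.092 ]
0.1 [ 0.1934 -0.594   0.2308] d [ 1.2752 -0.6154  0.0032]  turn -0.1999 tilt [-4.e-04  1.e-03 -1.e+00]
```

Run:
```python
import cv2
t=cv2.imread('pics/scene0.png')
cv2.imwrite('pics/sc_c.png',cv2.resize(t[110:310,215:475],None,fx=3,fy=3,interpolation=cv2.INTER_CUBIC))
```

```text
(no output)
```

View pics/sc_c.png

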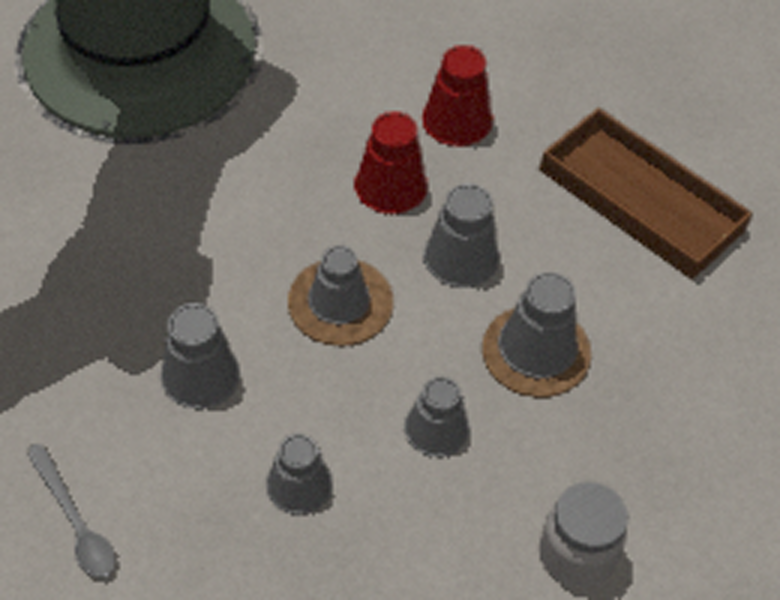

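The scene camera agrees with the top view to about 1 px, and the spoon (165 mm) and tray (210 x 97 mm) come out the right size. Now the first big cup.

Run:
```python
from h import *
go(.4315,-.163,.23,np.pi/2)
```

```text
0.1 [ 0.1934 -0.594   0.2308] d [ 1.1995 -1.1203  0.0037]  turn 0.0501 tilt [-4.e-04  1.e-03 -1.e+00]
```

```bash
R='' ; python3 -m handwheel '[[1,0.6,-0.56,0,0.05],[1,0.6,-0.56,0,0.05],[1,0.6,-0.56,0,0.05],[1,0.6,-0.56,0,0.05],[1,0.6,-0.56,0,0.05],[1,0.6,-0.56,0,0.05]]'; python3 -c "
from h import *
go(.4315,-.163,.23,np.pi/2)"
```

```text
time: 0.7
eef_pos: [0.3156, -0.3739, 0.2314]
ee_rot: [-3.14, -0.012, -0.001]
contact_force: [0.0, -2.0, 0.1]
gripper_width: 0.998
gripper_force: 0.0
0.7 [ 0.3156 -0.3739  0.2314] d [ 0.3916 -0.7     0.0061]  turn 0.0012 tilt [ 8.0e-04  1.7e-03 -1.0e+00]
```

```bash
python3 -m handwheel '[[1,0.39,-0.71,0,0],[1,0.39,-0.71,0,0],[1,0.39,-0.71,0,0],[1,0.39,-0.71,0,0],[1,0.39,-0.71,0,0],[1,0.39,-0.71,0,0],[1,0.39,-0.71,0,0],[1,0.39,-0.71,0,0]]'
python3 - <<'E'
from h import *
go(.4315,-.163,.066,np.pi/2)
cv2.imwrite('pics/w1.png',manip.camera('wrist'))
E
```

```text
time: 1.5
eef_pos: [0.429, -0.1667, 0.2312]
ee_rot: [3.141, -0.001, -0.001]
contact_force: [-1.3, -0.5, 0.4]
gripper_width: 1.0
gripper_force: 0.0
1.5 [ 0.429  -0.1667  0.2312] d [ 0.0086 -0.0124  0.5507]  turn -0.0001 tilt [-5.e-04 -2.e-04 -1.e+00]
```

View pics/w1.png

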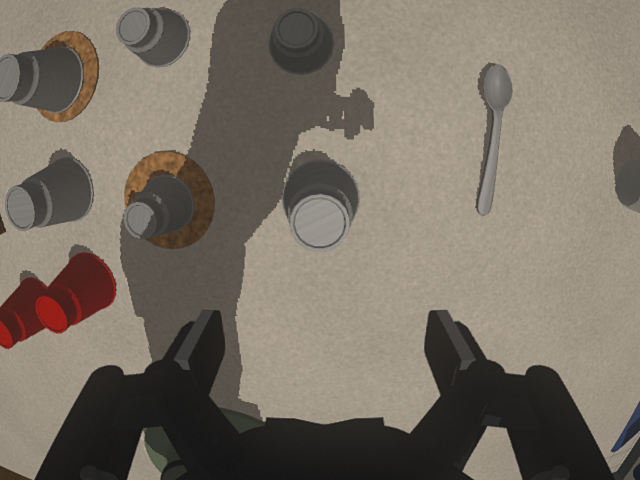

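The wrist view shows the big_b foot top at (320,222), s2 at (296,28), the small_stack top at (139,220) and the spoon from (497,66) to (484,213). I'll use these to check the positions.

```bash
cat >> h.py <<'E'
def wray(px,z):
    t,p,r=st(); c=manip.camera_params('wrist'); K=c['intrinsics'];T=c['T_tool_cam']
    q=(np.array(px)-K[:2,2])/K[0,0]; th=np.linalg.norm(q); d=np.r_[q/th*np.sin(th),np.cos(th)]
    d=r.apply(T[:3,:3]@d); C=p+r.apply(T[:3,3]); return (C+d*(z-C[2])/d[2]).round(4)
E
python3 - <<'E'
from h import *
for n,px,z in [('bb',(320,222),.092),('s2',(296,28),.068),('ss',(139,220),.072),('ba',(21,208),.092),('tip',(497,66),.012),('end',(484,213),.008)]: print(n,wray(px,z))
go(.4315,-.163,.066,np.pi/2)
E
```

```text
bb [ 0.4312 -0.1633  0.092 ]
s2 [ 0.5878 -0.144   0.068 ]
ss [0.4288 0.0036 0.072 ]
ba [0.4503 0.1392 0.092 ]
tip [ 0.5758 -0.3422  0.012 ]
end [ 0.4184 -0.3392  0.008 ]
1.55 [ 0.429  -0.1668  0.2312] d [ 0.0085 -0.0128  0.5507]  turn -0.0002 tilt [-4.e-04 -2.e-04 -1.e+00]
```

All agree within 2 mm. Descending to grasp.

```bash
python3 -m handwheel '[[1,0.0085,-0.0125,0.2,0],[1,0.0085,-0.0125,0.4,0],[1,0.0085,-0.0125,0.55,0],[1,0.0085,-0.0125,0.55,0],[0.3,0.0085,-0.0125,0.55,0],[0.3,0.0085,-0.0125,0.55,0],[0.3,0.0085,-0.0125,0.55,0],[0.3,0.0085,-0.0125,0.55,0],[0.3,0.0085,-0.0125,0.55,0],[0.3,0.0085,-0.0125,0.55,0]]'
```

```text
time: 2.55
eef_pos: [0.4328, -0.1626, 0.0678]
ee_rot: [3.141, -0.0, 0.004]
contact_force: [-2.8, -0.1, 9.8]
gripper_width: 0.542
gripper_force: 60.7
```

```bash
python3 -m handwheel '[[0.3,0,0,-0.1,0],[0.3,0,0,-0.3,0],[0.3,0,0,-0.56,0],[0.3,0,0,-0.56,0],[0.3,0.25,-0.5,-0.56,0],[0.3,0.25,-0.5,-0.56,0],[0.3,0.5,-1,-0.56,0],[0.3,0.5,-1,-0.56,0],[0.3,0.5,-1,-0.56,0],[0.3,0.5,-1,-0.56,0]]'; python3 -c "
from h import *
go(.586,.142,.23)"
```

```text
time: 3.55
eef_pos: [0.5668, 0.1081, 0.2358]
ee_rot: [-3.141, -0.0, -0.003]
contact_force: [0.7, -1.0, -1.1]
gripper_width: 0.546
gripper_force: 61.9
3.55 [0.5668 0.1081 0.2358] d [ 0.064  -0.113   0.0195]  tilt [ 2.1e-03  2.0e-04 -1.0e+00]
```

```bash
python3 -m handwheel '[[0.3,0,0,0,0],[0.3,0,0,0,0],[0.3,0,0,0,0]]'
python3 - <<'E'
from h import *
cv2.imwrite('pics/w2.png',manip.camera('wrist'))
go(.586,.142,.098)
E
```

```text
time: 3.85
eef_pos: [0.5659, 0.1053, 0.235]
ee_rot: [3.141, -0.001, 0.001]
contact_force: [-0.3, 0.3, -1.1]
gripper_width: 0.538
gripper_force: 62.0
3.9 [0.566  0.1051 0.235 ] d [ 0.0662 -0.1233  0.4567]  tilt [ 8.e-04 -4.e-04 -1.e+00]
```

View pics/w2.png

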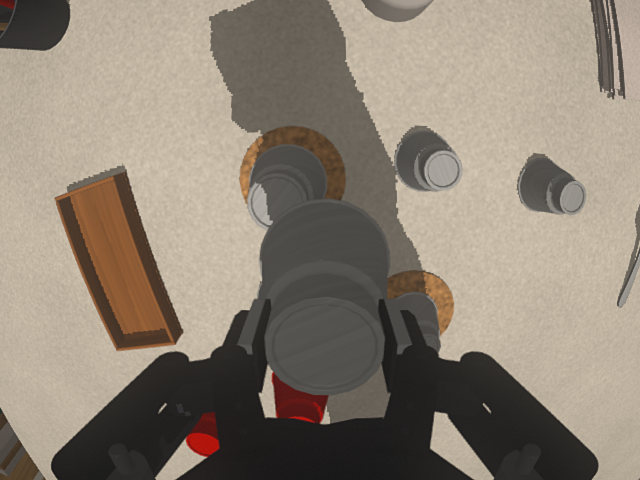

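The cup is held upright with its foot at (325,345). The big_stack foot is at about (278,200) and s1's at (440,169).

Run:
```python
from h import *
print(wray((325,345),.259),wray((278,200),.096),wray((440,169),.068),wray((570,196),.068))
go(.586,.142,.098)
```

```text
[0.5663 0.1048 0.259 ] [0.5863 0.1412 0.096 ] [0.6085 0.0055 0.068 ] [ 0.59   -0.1387  0.068 ]
3.9 [0.566  0.1051 0.235 ] d [ 0.0662 -0.1233  0.4567]  tilt [ 8.e-04 -4.e-04 -1.e+00]
```

```bash
python3 -m handwheel '[[0.3,0.067,-0.122,0,0],[0.3,0.067,-0.122,0,0],[0.3,0.067,-0.122,0.15,0],[0.3,0.067,-0.122,0.3,0],[0.3,0.067,-0.122,0.38,0],[0.3,0.067,-0.122,0.42,0],[0.3,0.067,-0.122,0.44,0],[0.3,0.067,-0.122,0.455,0],[0.3,0.067,-0.122,0.465,0],[0.3,0.067,-0.122,0.465,0]]'
```

```text
time: 4.9
eef_pos: [0.5881, 0.143, 0.0996]
ee_rot: [-3.141, 0.001, -0.008]
contact_force: [-15.4, -6.3, 53.5]
gripper_width: 0.54
gripper_force: 67.9
```

It is home (0.0996 against 0.0998 expected). Releasing.

```bash
python3 -m handwheel '[[0.3,0,0,-0.008,0],[1,0,0,-0.008,0],[1,0,0,-0.008,0],[1,0,0,-0.008,0],[1,0,0,-0.008,0],[1,0,0,-0.15,0],[1,0,0,-0.35,0],[1,0,0,-0.4,0],[1,0,0,-0.4,0],[1,0,0,-0.4,0]]'; python3 -c "
from h import *
go(.4515,.141,.23,np.pi/2)"
```

```text
time: 5.9
eef_pos: [0.5862, 0.143, 0.2149]
ee_rot: [-3.142, -0.001, -0.001]
contact_force: [0.7, -0.8, -1.1]
gripper_width: 1.002
gripper_force: 0.0
5.9 [0.5862 0.143  0.2149] d [-0.449   0.0064 -0.0506]  turn 0.0001 tilt [ 5.e-04  1.e-04 -1.e+00]
```

Now big_a at (0.4515, 0.141).

```bash
python3 -m handwheel '[[1,-0.449,0.006,0,0],[1,-0.449,0.006,0,0],[1,-0.449,0.006,0,0],[1,-0.449,0.006,0,0],[1,-0.449,0.006,0,0],[1,-0.449,0.006,0,0]]'
python3 - <<'E'
from h import *
cv2.imwrite('pics/w3.png',manip.camera('wrist'))
go(.4515,.141,.067,np.pi/2)
E
```

```text
time: 6.5
eef_pos: [0.4519, 0.1411, 0.2142]
ee_rot: [3.142, 0.0, -0.001]
contact_force: [0.2, 0.3, 0.1]
gripper_width: 0.999
gripper_force: 0.0
6.55 [0.452  0.1411 0.2142] d [-1.300e-03  3.000e-04  4.907e-01]  turn 0.0000 tilt [-7.e-04  0.e+00 -1.e+00]
```

View pics/w3.png

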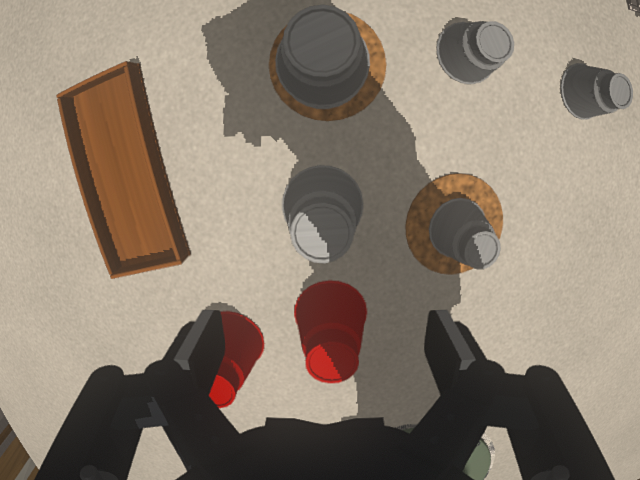

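The nested big cup stands upright on the mat at (322,42). big_a's foot is at (323,231), the small_stack's at (485,250) and s1's at (492,42).

```bash
python3 - <<'E'
from h import *
print(wray((323,231),.092),wray((485,250),.072),wray((492,42),.068),wray((621,91),.068),'stk',wray((322,42),.124))
for c in [(59,95),(137,62),(188,257),(112,276)]: print(wray(c,.03))
E
python3 -m handwheel '[[1,-0.002,0,0.2,0],[1,-0.002,0,0.4,0],[1,-0.002,0,0.485,0],[1,-0.002,0,0.485,0],[0.3,-0.002,0,0.485,0],[0.3,-0.002,0,0.485,0],[0.3,-0.002,0,0.485,0],[0.3,-0.002,0,0.485,0],[0.3,-0.002,0,0.485,0],[0.3,-0.002,0,0.485,0]]'
```

```text
[0.452  0.1422 0.092 ] [0.4291 0.0012 0.072 ] [0.606  0.0058 0.068 ] [ 0.5878 -0.1427  0.068 ] stk [0.5832 0.1427 0.124 ]
[0.5812 0.4145 0.03  ]
[0.5988 0.3159 0.03  ]
[0.4058 0.2761 0.03  ]
[0.382  0.3726 0.03  ]
time: 7.55
eef_pos: [0.4524, 0.1417, 0.0716]
ee_rot: [-3.14, -0.001, -0.006]
contact_force: [-1.5, 1.7, 11.2]
gripper_width: 0.541
gripper_force: 59.5
```

```bash
python3 -m handwheel '[[0.3,0,0,-0.1,0],[0.3,0,0,-0.3,0],[0.3,0,0,-0.55,0],[0.3,0,0,-0.55,0],[0.3,0.2,0,-0.55,0],[0.3,0.447,0,-0.55,0],[0.3,0.447,0,-0.55,0],[0.3,0.447,0,-0.55,0],[0.3,0.447,0,-0.55,0],[0.3,0.447,0,-0.55,0]]'; python3 -c "
from h import *
go(.586,.142,.1316)"
```

```text
time: 8.55
eef_pos: [0.5842, 0.1413, 0.2354]
ee_rot: [-3.141, -0.001, -0.001]
contact_force: [-0.2, 0.6, -1.2]
gripper_width: 0.538
gripper_force: 62.6
8.55 [0.5842 0.1413 0.2354] d [ 0.0057 -0.0022  0.346 ]  tilt [ 8.e-04  3.e-04 -1.e+00]
```

```bash
python3 -m handwheel '[[0.3,0.003,-0.002,0.12,0],[0.3,0.003,-0.002,0.22,0],[0.3,0.003,-0.002,0.28,0],[0.3,0.003,-0.002,0.32,0],[0.3,0.003,-0.002,0.335,0],[0.3,0.003,-0.002,0.345,0],[0.3,0.003,-0.002,0.35,0],[0.3,0.003,-0.002,0.355,0],[0.3,0.003,-0.002,0.355,0]]'
```

```text
time: 9.45
eef_pos: [0.5873, 0.1419, 0.1313]
ee_rot: [-3.141, -0.0, -0.007]
contact_force: [-8.3, -4.0, 33.7]
gripper_width: 0.54
gripper_force: 66.1
```

Home. Release, then on to s1.

```bash
python3 -m handwheel '[[0.3,0,0,-0.005,0],[1,0,0,-0.005,0],[1,0,0,-0.005,0],[1,0,0,-0.005,0],[1,0,0,-0.005,0],[1,0,0,-0.15,0],[1,0,0,-0.35,0],[1,0,0,-0.35,0],[1,0,0,-0.35,0],[1,0,0,-0.35,0]]'; python3 -c "
from h import *
go(.608,.003,.23,np.pi/2)"
```

```text
time: 10.45
eef_pos: [0.5855, 0.1416, 0.232]
ee_rot: [3.141, 0.001, -0.001]
contact_force: [0.5, 0.2, -0.8]
gripper_width: 0.995
gripper_force: 0.0
10.45 [0.5855 0.1416 0.232 ] d [0.0747 0.462  0.0068]  turn 0.0001 tilt [-7.e-04 -3.e-04 -1.e+00]
```

```bash
python3 -m handwheel '[[1,0.075,0.462,0,0],[1,0.075,0.462,0,0],[1,0.075,0.462,0,0],[1,0.075,0.462,0,0],[1,0.075,0.462,0,0],[1,0.075,0.462,0,0]]'
python3 - <<'E'
from h import *
cv2.imwrite('pics/w4.png',manip.camera('wrist'))
go(.608,.003,.048,np.pi/2)
E
```

```text
time: 11.05
eef_pos: [0.608, 0.0046, 0.2318]
ee_rot: [-3.141, -0.003, 0.002]
contact_force: [0.3, -0.3, 0.9]
gripper_width: 0.998
gripper_force: 0.0
11.1 [0.608  0.0048 0.2321] d [0.0007 0.0063 0.6137]  turn 0.0004 tilt [-1.2e-03  5.0e-04 -1.0e+00]
```

View pics/w4.png

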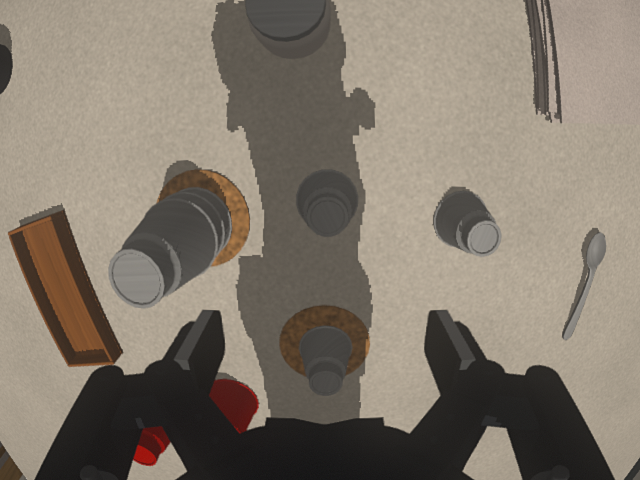

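The big stack of three stands upright, with its top at (137,277). s1's foot is at (327,214), s2's at (484,238) and the small_stack's at (326,376).

```bash
python3 - <<'E'
from h import *
print(wray((327,214),.068),wray((484,238),.068),wray((326,376),.072),'stk',wray((137,277),.152))
E
python3 -m handwheel '[[1,0,0.008,0.2,0],[1,0,0.008,0.4,0],[1,0,0.008,0.55,0],[1,0,0.008,0.612,0],[1,0,0.008,0.612,0],[0.1,0,0.008,0.612,0],[0.1,0,0.008,0.612,0],[0.1,0,0.008,0.612,0],[0.1,0,0.008,0.612,0],[0.1,0,0.008,0.612,0]]'
```

```text
[0.61   0.0028 0.068 ] [ 0.5891 -0.1429  0.068 ] [0.4391 0.0028 0.072 ] stk [0.5866 0.1401 0.152 ]
time: 12.1
eef_pos: [0.6095, 0.001, 0.051]
ee_rot: [-3.141, -0.001, -0.004]
contact_force: [-1.3, 0.5, 11.5]
gripper_width: 0.4
gripper_force: 58.5
```

```bash
python3 -m handwheel '[[0.1,0,0,-0.1,0],[0.1,0,0,-0.3,0],[0.1,0,0,-0.45,0],[0.1,0,0,-0.45,0],[0.1,-0.3,0,-0.45,0],[0.1,-0.598,0,-0.45,0],[0.1,-0.598,0,-0.45,0],[0.1,-0.598,0,-0.45,0],[0.1,-0.598,0,-0.45,0],[0.1,-0.598,0,-0.45,0]]'; python3 -m handwheel '[[0.1,0,0,0,0],[0.1,0,0,0,0],[0.1,0,0,0,0]]';python3 -c "
from h import *
go(.430,.0025,.077)"
```

```text
time: 13.1
eef_pos: [0.4295, 0.0007, 0.1851]
ee_rot: [3.141, 0.001, 0.003]
contact_force: [-0.1, -0.9, -1.3]
gripper_width: 0.395
gripper_force: 60.2
time: 13.4
eef_pos: [0.4294, 0.0008, 0.184]
ee_rot: [-3.141, -0.001, 0.0]
contact_force: [-0.3, -1.0, -1.0]
gripper_width: 0.39
gripper_force: 60.2
13.4 [0.4294 0.0008 0.184 ] d [ 0.0021 -0.0056  0.3567]  tilt [-2.e-04  2.e-04 -1.e+00]
```

```bash
python3 -m handwheel '[[0.1,0.002,-0.006,0.12,0],[0.1,0.002,-0.006,0.22,0],[0.1,0.002,-0.006,0.29,0],[0.1,0.002,-0.006,0.33,0],[0.1,0.002,-0.006,0.345,0],[0.1,0.002,-0.006,0.355,0],[0.1,0.002,-0.006,0.36,0],[0.1,0.002,-0.006,0.365,0],[0.1,0.002,-0.006,0.365,0]]'
```

```text
time: 14.3
eef_pos: [0.4305, 0.0024, 0.0765]
ee_rot: [3.141, 0.0, 0.004]
contact_force: [-9.7, 0.2, 42.5]
gripper_width: 0.397
gripper_force: 64.8
```

Home. Release, then s2.

```bash
python3 -m handwheel '[[0.1,0,0,-0.006,0],[0.7,0,0,-0.006,0],[0.9,0,0,-0.006,0],[0.9,0,0,-0.006,0],[0.9,0,0,-0.006,0],[1,0,0,-0.15,0],[1,0,0,-0.35,0],[1,0,0,-0.4,0],[1,0,0,-0.4,0],[1,0,0,-0.4,0]]'; python3 -c "
from h import *
go(.589,-.1435,.19,np.pi/2)"
```

```text
time: 15.3
eef_pos: [0.4297, 0.0024, 0.1948]
ee_rot: [3.141, 0.0, 0.001]
contact_force: [-0.8, 0.1, -0.1]
gripper_width: 1.003
gripper_force: 0.0
15.3 [0.4297 0.0024 0.1948] d [0.5308 0.4865 0.0165]  turn 0.0000 tilt [ 8.e-04 -1.e-04 -1.e+00]
```

```bash
python3 -m handwheel '[[1,0.53,0.486,0,0],[1,0.53,0.486,0,0],[1,0.53,0.486,0,0],[1,0.53,0.486,0,0],[1,0.53,0.486,0,0],[1,0.53,0.486,0,0],[1,0.53,0.486,0,0],[1,0.53,0.486,0,0]]'; python3 -c "
from h import *
go(.589,-.1435,.048,np.pi/2)"
```

```text
time: 16.1
eef_pos: [0.588, -0.1422, 0.1939]
ee_rot: [-3.141, -0.003, 0.002]
contact_force: [-0.1, -0.1, 0.8]
gripper_width: 1.002
gripper_force: 0.0
16.1 [ 0.588  -0.1422  0.1939] d [0.0041 0.0046 0.4863]  turn 0.0003 tilt [-1.5e-03  5.0e-04 -1.0e+00]
```

```bash
python3 -m handwheel '[[1,0.003,0.005,0.2,0],[1,0.003,0.005,0.4,0],[1,0.003,0.005,0.486,0],[1,0.003,0.005,0.486,0],[0.1,0.003,0.005,0.486,0],[0.1,0.003,0.005,0.486,0],[0.1,0.003,0.005,0.486,0],[0.1,0.003,0.005,0.486,0],[0.1,0.003,0.005,0.486,0],[0.1,0.003,0.005,0.486,0]]'
```

```text
time: 17.1
eef_pos: [0.5909, -0.1449, 0.0511]
ee_rot: [3.141, 0.001, 0.005]
contact_force: [-1.8, 1.3, 13.7]
gripper_width: 0.396
gripper_force: 58.2
```

```bash
python3 -m handwheel '[[0.1,0,0,-0.1,0],[0.1,0,0,-0.3,0],[0.1,0,0,-0.5,0],[0.1,0,0,-0.5,0],[0.1,0,0,-0.5,0],[0.1,0,0,-0.5,0]]'; python3 -c "
from h import *
go(.430,.0025,.2)"
```

```text
time: 17.7
eef_pos: [0.5896, -0.1448, 0.1996]
ee_rot: [3.141, 0.001, 0.002]
contact_force: [0.0, 0.3, -1.1]
gripper_width: 0.396
gripper_force: 60.4
17.7 [ 0.5896 -0.1448  0.1996] d [-0.5318 -0.4912 -0.0022]  tilt [ 1.2e-03 -4.0e-04 -1.0e+00]
```

```bash
python3 -m handwheel '[[0.1,-0.531,-0.491,0,0],[0.1,-0.531,-0.491,0,0],[0.1,-0.531,-0.491,0,0],[0.1,-0.531,-0.491,0,0],[0.1,-0.531,-0.491,0,0],[0.1,-0.531,-0.491,0,0],[0.1,-0.531,-0.491,0,0],[0.1,-0.531,-0.491,0,0]]'
python3 - <<'E'
from h import *
cv2.imwrite('pics/w5.png',manip.camera('wrist'))
go(.430,.0025,.0991)
E
```

```text
time: 18.5
eef_pos: [0.4307, 0.0019, 0.1985]
ee_rot: [-3.142, 0.001, 0.001]
contact_force: [-0.7, -0.7, -0.4]
gripper_width: 0.396
gripper_force: 60.3
18.55 [0.4307 0.0019 0.1985] d [-0.0022 -0.002   0.3313]  tilt [-5.e-04  1.e-04 -1.e+00]
```

View pics/w5.png

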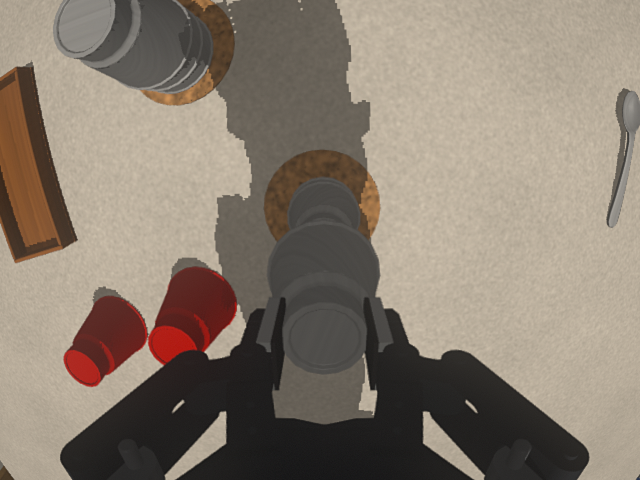

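The small cup is held upright at (325,335), in line with the small stack on its mat at (323,205). Lowering.

```bash
python3 -m handwheel '[[0.1,-0.001,-0.002,0.12,0],[0.1,-0.001,-0.002,0.2,0],[0.1,-0.001,-0.002,0.26,0],[0.1,-0.001,-0.002,0.3,0],[0.1,-0.001,-0.002,0.32,0],[0.1,-0.001,-0.002,0.33,0],[0.1,-0.001,-0.002,0.335,0],[0.1,-0.001,-0.002,0.34,0],[0.1,-0.001,-0.002,0.34,0]]'
```

```text
time: 19.45
eef_pos: [0.4311, 0.0027, 0.0987]
ee_rot: [3.141, -0.0, 0.004]
contact_force: [-8.1, -1.5, 41.2]
gripper_width: 0.398
gripper_force: 64.9
```

```bash
python3 -m handwheel '[[0.1,0,0,-0.005,0],[0.7,0,0,-0.005,0],[0.9,0,0,-0.005,0],[0.9,0,0,-0.005,0],[0.9,0,0,-0.005,0],[1,0,0,-0.15,0],[1,0,0,-0.3,0],[1,0,0,-0.3,0],[1,0,0,-0.3,0],[1,0,0,-0.3,0]]'; python3 -c "
from h import *
go(.509,-.341,.15,np.pi/2-.025)"
```

```text
time: 20.45
eef_pos: [0.4295, 0.003, 0.1862]
ee_rot: [3.141, 0.001, -0.002]
contact_force: [0.5, 0.3, -1.0]
gripper_width: 1.0
gripper_force: 0.0
20.45 [0.4295 0.003  0.1862] d [0.2645 1.1468 0.1205]  turn 0.0041 tilt [-1.2e-03 -1.0e-04 -1.0e+00]
```

```bash
python3 -m handwheel '[[1,0.22,0.95,0,0.004],[1,0.22,0.95,0,0.004],[1,0.22,0.95,0,0.004],[1,0.22,0.95,0,0.004],[1,0.22,0.95,0,0.004],[1,0.22,0.95,0,0.004],[1,0.22,0.95,0,0.004],[1,0.22,0.95,0,0.004],[1,0.22,0.95,0,0.004]]'
python3 - <<'E'
from h import *
cv2.imwrite('pics/w6.png',manip.camera('wrist'))
go(.509,-.341,.06,np.pi/2-.025)
E
```

```text
time: 21.35
eef_pos: [0.4958, -0.2806, 0.1859]
ee_rot: [-3.14, 0.037, 0.002]
contact_force: [0.0, -0.3, 0.1]
gripper_width: 0.998
gripper_force: 0.0
21.4 [ 0.496  -0.2805  0.1863] d [0.0484 0.201  0.4208]  turn 0.0003 tilt [-1.e-03  8.e-04 -1.e+00]
```

View pics/w6.png

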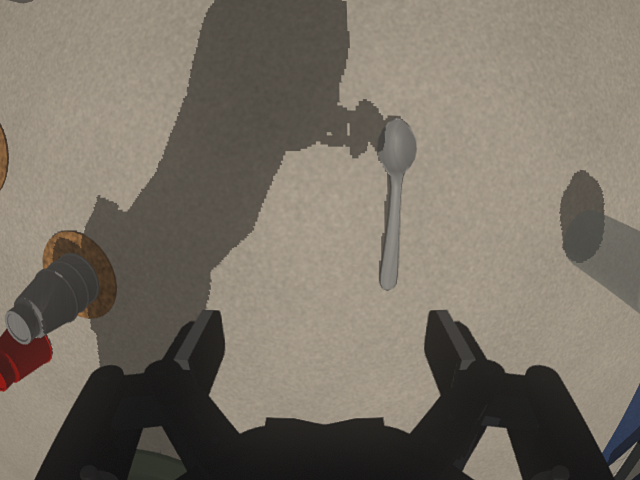

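The small stack of three is upright at left. The spoon runs from the bowl tip (399,118) to the handle end (388,289).

Run:
```python
from h import *
a=wray((399,118),.012);b=wray((388,289),.008);print(a,b,np.linalg.norm(a-b),'origin',b+(a-b)*94/164,wray((394,200),.014),'yaw',np.arctan2(*(a-b)[[1,0]]))
go(.509,-.341,.06,np.pi/2-.025)
```

```text
[ 0.5789 -0.3453  0.012 ] [ 0.4182 -0.3402  0.008 ] 0.1608306562816927 origin [ 0.51030854 -0.34312317  0.01029268] [ 0.5075 -0.3415  0.014 ] yaw -0.031725506048711195
21.4 [ 0.496  -0.2805  0.1863] d [0.0484 0.201  0.4208]  turn 0.0003 tilt [-1.e-03  8.e-04 -1.e+00]
```

```bash
python3 -m handwheel '[[0.5,0.052,0.204,0.2,0.001],[0.5,0.052,0.204,0.35,0.001],[0.5,0.052,0.204,0.45,0.001],[0.5,0.052,0.204,0.55,0.001],[0.5,0.052,0.204,0.6,0.001],[0.5,0.052,0.204,0.6,0.001]]'; python3 -m handwheel '[[0,0,0,0,0],[0,0,0,0,0],[0,0,0,0,0],[0,0,0,0,0],[0,0,0,0,0],[0,0,0,0,0]]'
```

```text
time: 22.0
eef_pos: [0.5097, -0.3419, 0.0056]
ee_rot: [-3.14, 0.046, 0.004]
contact_force: [0.5, 0.4, 0.4]
gripper_width: 0.5
gripper_force: 0.0
time: 22.6
eef_pos: [0.5112, -0.3438, 0.009]
ee_rot: [3.14, -0.048, 0.004]
contact_force: [-1.5, 1.9, 12.0]
gripper_width: 0.085
gripper_force: 58.9
```

```bash
python3 -m handwheel '[[0,0,0,-0.1,0],[0,0,0,-0.3,0],[0,0,0,-0.5,0],[0,0,0,-0.8,0],[0,0,0,-0.8,0],[0,0,0,-0.8,0],[0,0,0,-0.8,0]]'
python3 - <<'E'
from h import *
cv2.imwrite('pics/w7.png',manip.camera('wrist'))
go(.503,.3485,.25,np.pi/2+.215)
E
```

```text
time: 23.3
eef_pos: [0.5109, -0.3438, 0.25]
ee_rot: [3.139, -0.049, 0.007]
contact_force: [-0.1, 0.6, -2.2]
gripper_width: 0.082
gripper_force: 59.2
23.35 [ 0.5102 -0.3434  0.2478] d [-0.095  -2.3045 -0.0099]  turn -0.0391 tilt [ 0.0015 -0.0011 -1.    ]
```

View pics/w7.png

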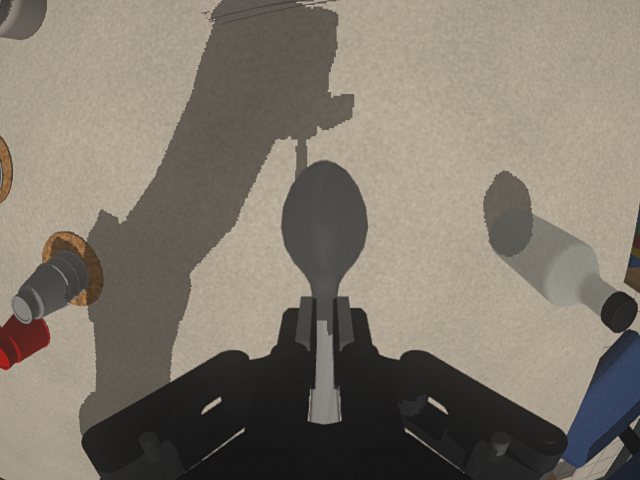

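The spoon is held in line with the tool, its bowl tip at (324,160). Carrying it to the tray.

```bash
python3 -m handwheel '[[0,-0.04,-0.98,0,-0.02],[0,-0.04,-0.98,0,-0.02],[0,-0.04,-0.98,0,-0.02],[0,-0.04,-0.98,0,-0.02],[0,-0.04,-0.98,0,-0.02],[0,-0.04,-0.98,0,-0.02],[0,-0.04,-0.98,0,-0.02],[0,-0.04,-0.98,0,-0.02]]';python3 - <<'E'
from h import *
go(.503,.3485,.25,np.pi/2+.215)
E
```

```text
time: 24.15
eef_pos: [0.5066, -0.0484, 0.2457]
ee_rot: [-3.138, -0.152, 0.003]
contact_force: [0.1, -1.1, -0.4]
gripper_width: 0.082
gripper_force: 59.2
24.15 [ 0.5066 -0.0484  0.2457] d [ 0.1161 -1.318  -0.0142]  turn -0.0188 tilt [-2.e-03  1.e-04 -1.e+00]
```

```bash
python3 -m handwheel '[[0,0.085,-0.97,0,-0.019],[0,0.085,-0.97,0,-0.019],[0,0.085,-0.97,0,-0.019],[0,0.085,-0.97,0,-0.019],[0,0.085,-0.97,0,-0.019],[0,0.085,-0.97,0,-0.019],[0,0.085,-0.97,0,-0.019],[0,0.085,-0.97,0,-0.019]]';python3 - <<'E'
from h import *
go(.503,.3485,.25,np.pi/2+.215)
E
```

```text
time: 24.95
eef_pos: [0.5051, 0.2423, 0.2457]
ee_rot: [3.123, 0.336, -0.003]
contact_force: [-0.1, -0.8, -0.6]
gripper_width: 0.083
gripper_force: 59.2
24.95 [0.5051 0.2423 0.2457] d [ 0.0684 -0.3474 -0.0147]  turn -0.0001 tilt [-0.0017 -0.001  -1.    ]
```

```bash
python3 -m handwheel '[[0,0.068,-0.347,0,0],[0,0.068,-0.347,0,0],[0,0.068,-0.347,0,0],[0,0.068,-0.347,0.2,0],[0,0.068,-0.347,0.5,0],[0,0.068,-0.347,0.5,0],[0,0.068,-0.347,0.5,0],[0,0.068,-0.347,0.5,0]]';python3 - <<'E'
from h import *
cv2.imwrite('pics/w8.png',manip.camera('wrist'))
go(.503,.3485,.014,np.pi/2+.215)
E
```

```text
time: 25.75
eef_pos: [0.5036, 0.3478, 0.0975]
ee_rot: [3.123, 0.333, -0.001]
contact_force: [0.5, 1.0, 0.9]
gripper_width: 0.079
gripper_force: 59.2
25.8 [0.5042 0.3487 0.099 ] d [-0.0045 -0.      0.2833]  turn -0.0004 tilt [ 1.6e-03  9.0e-04 -1.0e+00]
```

View pics/w8.png

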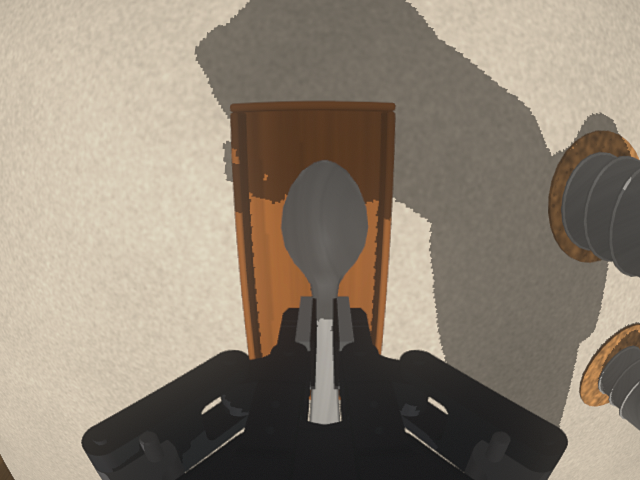

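The spoon is centred over the tray and in line with it; the tray's end wall is at row 106 and its sides at 240 and 390. Lowering.

```bash
python3 -c "
from h import *
print(wray((313,107),.03), 'expected', [.491+.1*np.cos(.215)+0.0,.346+.1*np.sin(.215)])"
python3 -m handwheel '[[0,-0.003,0,0.1,0],[0,-0.003,0,0.2,0],[0,-0.003,0,0.24,0],[0,-0.003,0,0.26,0],[0,-0.003,0,0.27,0],[0,-0.003,0,0.278,0],[0,-0.003,0,0.278,0]]'
```

```text
[0.5904 0.3739 0.03  ] expected [np.float64(0.5886976394206862), np.float64(0.3673347428300782)]
time: 26.5
eef_pos: [0.5024, 0.349, 0.0143]
ee_rot: [-3.123, -0.336, -0.001]
contact_force: [-0.3, 0.2, -0.1]
gripper_width: 0.082
gripper_force: 59.2
```

```bash
python3 -m handwheel '[[0.2,0,0,0,0],[0.3,0,0,0,0],[0.3,0,0,0,0],[0.3,0,0,0,0],[0.3,0,0,-0.1,0],[0.3,0,0,-0.3,0],[0.3,0,0,-0.5,0],[0.3,0,0,-0.5,0],[0.3,0,0,-0.7,0],[0.3,0,0,-0.7,0]]'
python3 - <<'E'
from h import *
w=manip.camera('wrist'); s=manip.camera('scene')
c=cv2.resize(s[100:300,290:490],(480,480),interpolation=cv2.INTER_CUBIC)
cv2.imwrite('pics/end.png',cv2.resize(cv2.hconcat([w,c]),(800,343)))
E
```

```text
time: 27.5
eef_pos: [0.5032, 0.35, 0.2286]
ee_rot: [-3.12, -0.335, -0.008]
contact_force: [0.4, 1.0, -0.5]
gripper_width: 0.296
gripper_force: 0.0
```

View pics/end.png

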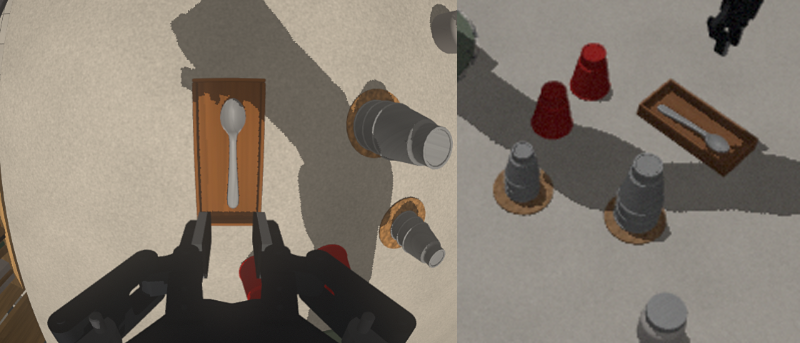

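The spoon lies flat, bowl up, on the tray floor (left view, around (233,150)). Both stacks of three stand upright on their mats (right view, (523,180) and (640,195)). Handing in.

```bash
python3 -m handwheel '[[0.3,0,0,0,0],[0.3,0,0,0,0],[0.3,0,0,0,0]]'; python3 -c "
from cell import manip
print(manip.hand_in())"
```

```text
time: 27.9
eef_pos: [0.5016, 0.3486, 0.2223]
ee_rot: [3.123, 0.336, -0.003]
contact_force: [-0.1, -0.0, 0.5]
gripper_width: 0.299
gripper_force: 0.0
the job is handed in; nothing more can be done
None
```

The job is handed in at about 28 s of the 128 s allowed: both stacks of three cups are nested on their mats, the spoon lies bowl up in the tray, and the jar, bottle and red cups were left alone; the hand-in returned no verdict, so this rests on the final pictures and the measured heights.

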